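Open the push-and-turn solvent bottle and park its cap

ROBOT

A 6-joint arm with a two-finger parallel gripper is mounted at the origin on a cart in front of the work surface, level with it; the furniture and walls round the work are solid. World frame = base frame: x ahead of the robot, y to its left, z up, the work surface at z = 0. Lengths are in m, angles in degrees, forces in N, time in s.
With the tool pointing down it reaches from about 0.375 to 0.975 m from the base axis. Payload 3.8 kg.
Tool frame: the origin (TCP) lies at the very end of the fingers, on their centre line; the grasp point (between the pads) lies 19 mm behind it (env.hold_point_z is the distance from the TCP to the grasp point, in m); z points along the fingers, y is the line along which they close (so a half turn about z gives the same grasp; the last joint's range is limited). The gripper opens to 85 mm and grips with 20 to 120 N. Pads are 22 mm wide; open, the fingers measure 114 mm over their backs; the gripper's body (76 mm by 85 mm) begins 54 mm behind the grasp point. The pads swing forward as they close: fully open they stand 13 mm farther back than shut.
Start: joints at [66.755, 15.12, 91.902, -0, 72.978, -2.114], TCP at [0.243, 0.63, 0.231] pointing down, gripper open.
Joint ranges: [-150.88, 150.88], [-54.13, 125.18], [17.81, 147.31], [-75.09, 255.09], [0, 152.58], [-146.25, 146.25]. Speed limits (degrees/s): [147.25, 147.25, 180, 180, 180, 180].

INTERFACE

Orientations are given as [roll, pitch, yaw] about the fixed x, y, z axes, in that order (R = Rz(yaw) Ry(pitch) Rx(roll)).
In Python, from workcell import sense, vision, ticket, env gives the robot as it stands. The module is installed in compiled form; this text tells all that it offers.
- The arm moves only by the tool move_arm, never from a script. Its argument "moves" is a list that holds one entry, the list of rows, each a list of 5 numbers: the shift along the tool's x, y, z in cm, then the turn about the tool's z in degrees, then the closure, from -1 (fully open) to 1 (shut), so that 0 is half open. A call has 1 to 10 rows; each row shifts and turns the commanded pose from where the row before left it, along the tool's axes as they then stand; what a row does not reach is not made up. A row lasts 1/10 s, in which the tool goes at most 50 mm and 8.59 degrees, less where a joint would pass 70% of its speed; a pose out of reach is approached as far as the arm can. A call with a gripper value outside its range is refused whole. The fingers move at their own pace and stop on an object; "grip_force" is the grip in N (left out, the last holds). Time passes only in rows, so rows that do not move let the fingers close. It gives the time, the measured TCP pose, the force, the opening and the grip force at its end, in the units of the state.
- sense(): the state, without advancing time (a new reading comes with each control period).
- vision.snapshot(name): name is "scene" or "side" or "wrist"; returns the picture (384x512x3 uint8, blue, green, red); there is no depth.
- vision.camera_info(name): a dict with "fov_y" (degrees; the focal length in pixels is half the picture's height over the tangent of half this angle, whatever the lens; pixels are square), "cx", "cy" (the principal point, pixels), "k1" (the pictures are not rectified: a ray, as slopes to the right and down, at radius r is drawn at 1 + k1 r^2 times it, then the intrinsics apply), "rvec" (rotation vector, rad) and "tvec" (3), from world to camera coordinates, as OpenCV has them; the wrist camera has in their place "tool_from_camera" (4x4, takes a point from camera to tool coordinates, whose origin is the TCP and whose axes are the flange's). Camera axes: x right, y down, z forward; pixel columns grow to the right and rows downward; lengths in m; the calibration is good to about 2 mm. A picture is of the moment at which its call begins: read the wrist's pose just before it. camera_info takes no time and is no camera call.
- ticket.hand_in(): hands the job in; it is judged then, once.
The state is a dict: "t": time; "joints": joint angles; "qd": joint speeds; "joint_efforts": joint torques, N m; "eef_pos": TCP position; "eef_rot": TCP orientation; "contact_force": force on the tool from outside, world axes, zero at the start; "torque": the same for the moment, N m; "width": finger opening in m; "grip_force": force on a finger pad.
Only numpy, scipy, OpenCV 4.12 (cv2) and the standard library are available. Lean on these libraries where they do the work, as an engineer would, in place of code of your own. Each camera call takes 0.05 s, during which the arm holds its last target. There are 200 camera calls.

TASK

Open the solvent bottle in the leaning holder: its red child-resistant cap only spins round if you just turn it, so press it down along the bottle's axis while you turn it anticlockwise until the inner cap comes free of the neck. Lift the cap off and set it down gently, open side down and flat, in the round dark steel dish. Leave the pen, the cutters and the solder reel where they lie.

Things in the scene. Friction and masses are not known exactly. Their poses are not given: they have to be found in the camera images.
- bottle: White plastic bottle, 65 mm thick, clamped in a blue tube on a bolted steel base (150 x 104 mm); it cannot move. It leans 30 degrees from upright, roughly towards the robot. Origin: middle of the lip at the mouth, about 166 mm above the worktop; z points out of the mouth along its axis. The 28 mm neck is 38 mm long down to the shoulder, with a 39 mm collar 28 mm below the lip.
- cap_centre (a point): Middle of the cap's red outer shell, half-way up on its axis; 1.5 mm above the lip on the shut bottle. Shell: ribbed, 49 mm across, 33 mm tall (16.5 mm each way from this point); two white arrows on top show the opening direction, anticlockwise. z points out of its top. Whole cap about 60 g.
- cap_shell (a joint): How far the red shell is pushed down on the inner cap, along the axis: 0 up (springs hold it there with 3 N), 0.005 m fully down (10 N).
- cap_ratchet (a joint): Angle (rad) of the red shell on the inner cap. Not pushed, the shell just spins on the inner cap, either way and without end. Pushed, its teeth catch the inner cap's from 2 mm down and hold well from 4 mm; if they meet tip to tip, they drop in within a tenth of a turn.
- cap: White inner cap inside the shell; they come off together. Origin on the axis, at the lip while shut, 15 mm above the raised shell's lower rim; z out of the top. Two lugs hold it (no thread). Shut, its x axis lies along the bottle's; turned anticlockwise about +z, with some friction, it is free from 60 degrees, stops at about 93, and then rises 2 mm by itself and can be drawn off along the axis.
- dish: Loose round dark steel parts dish, 140 mm across the rim, flat floor 117 mm across, 14 mm tall, sloping wall, 300 g. Origin: middle of its underside; the inner floor is 2 mm above it.
- flux_pen: White pen with a green grip, 122 mm long, lying on the worktop; origin under its middle.
- cutter: Side cutters with red handles, 119 x 59 mm, lying flat; origin under their middle.
- solder_reel: Solder reel with green flanges, 52 mm across, 46 mm tall, standing; origin under its middle.
There are look-alikes about, which are no part of the job. Of the things that look like the cap, the smaller one is meant.

How it is judged:
By the outcome, as a careful person would: the job done as asked, in the order asked, and still so for the second after the job is handed in, with the robot touching nothing.
It also fails if it takes over 54 s, if anything falls off the work surface, if the arm or the gripper's body presses on something with over 40 N, if the wrist force passes 120 N, or if a joint passes its speed limit or range.

## Working session

There is one attempt and no reset: what is moved stays moved. The work goes in short steps, Python scripts to look and compute and a tool call to move; the robot and the scene stay as the last step left them, time stands still between calls to the robot, and variables do not carry over. Pictures are saved under pics/ and viewed, at most 10 in all, crops included, and the job is handed in when it is done.

Besides the shell and the picture viewer there is one more tool, called as name(argument=value, ...) on one line, values as JSON. move_arm: Moves the arm, as the interface text tells. Its arguments: {"type":"object","properties":{"moves":{"type":"array","items":{"type":"array","items":{"type":"array","items":{"type":"number"}}}},"grip_force":{"type":"number"}},"required":["moves"]}

```bash
mkdir -p pics; python3 - <<'E'
from workcell import sense, vision, env
import cv2
s=sense();print(s['t'],s['eef_pos'],s['eef_rot'],s['width'],env.hold_point_z)
for n in ("scene","side"):
    im=vision.snapshot(n);cv2.imwrite(f"pics/{n}0.png",im);print(n,vision.camera_info(n))
print(vision.camera_info("wrist"))
a=cv2.imread("pics/scene0.png");b=cv2.imread("pics/side0.png")
cv2.imwrite("pics/scene0b.png",cv2.resize(a,(800,600),interpolation=cv2.INTER_CUBIC))
cv2.imwrite("pics/side0b.png",cv2.resize(b,(800,600),interpolation=cv2.INTER_CUBIC))
E
```

```text
0.0 [0.24304609 0.62892435 0.22993634] [-1.79869111e+02 -3.41107098e-03  1.58869255e+02] 0.0854847732667437 0.0187
scene {'fov_y': 50.612725669841055, 'cx': 259.4890426817465, 'cy': 190.99546799633129, 'k1': -0.04877170461728861, 'rvec': array([ 2.1427646 , -0.82840347,  0.38233729]), 'tvec': array([-0.38632867,  0.31756704,  0.97027468])}
side {'fov_y': 50.37630229641205, 'cx': 258.10934892350497, 'cy': 190.5596488562794, 'k1': -0.150753276334029, 'rvec': array([ 2.01166765,  0.13270603, -0.07321627]), 'tvec': array([-0.48200358,  0.08320738,  1.55057448])}
{'fov_y': 66.88237426448434, 'cx': 253.09990948119207, 'cy': 189.68350024568787, 'k1': 0.014143797232011158, 'tool_from_camera': array([[-5.09066661e-05, -9.57448132e-01, -2.88605391e-01,
         7.36146310e-02],
       [ 9.99999980e-01,  7.38860716e-06, -2.00900174e-04,
        -7.97614057e-05],
       [ 1.94483888e-04, -2.88605395e-01,  9.57448112e-01,
        -1.43003923e-01],
       [ 0.00000000e+00,  0.00000000e+00,  0.00000000e+00,
         1.00000000e+00]])}
```

View pics/scene0b.png

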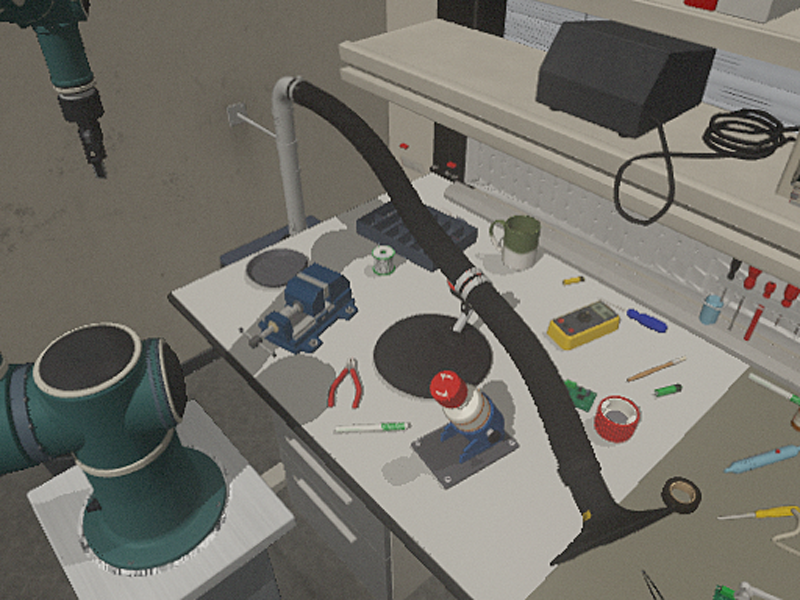

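View pics/side0b.png

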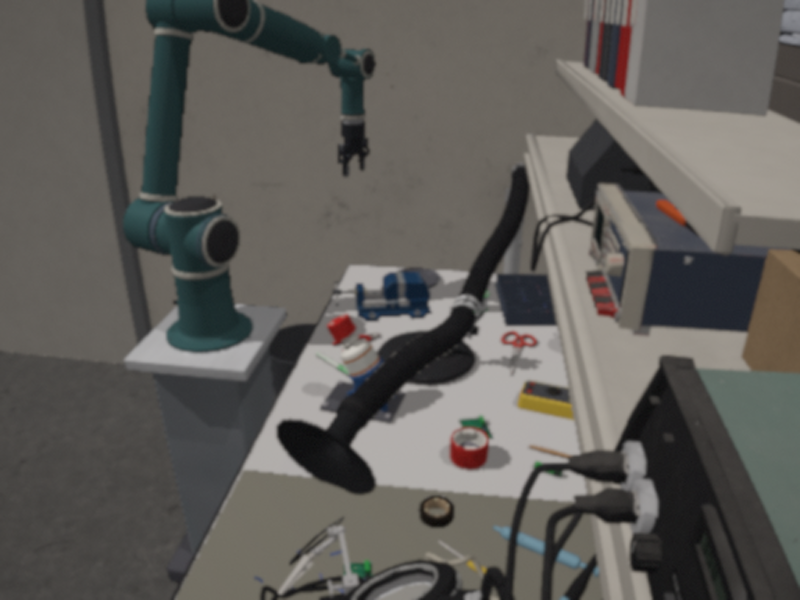

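Scene view (800×600): the red cap with white arrows is at (447,388) on the white bottle in the blue holder. The only similar thing is the larger red tape ring at (617,418). The dish could be the grey dish at (277,267) or the large black disc at (433,355), which looks like the hose stand's foot. I'll take enlarged crops to confirm both.

```bash
cat > h.py <<'E'
import numpy as np, cv2
from workcell import sense, vision, env
from scipy.spatial.transform import Rotation as Ro
def cam(n,s=None):
    c=vision.camera_info(n); f=192/np.tan(np.radians(c['fov_y']/2))
    K=np.array([[f,0,c['cx']],[0,f,c['cy']],[0,0,1.]])
    if n=='wrist':
        T=np.eye(4);T[:3,:3]=Ro.from_euler('xyz',s['eef_rot'],degrees=True).as_matrix();T[:3,3]=s['eef_pos']
        W=np.linalg.inv(T@c['tool_from_camera'])
        R,t=W[:3,:3],W[:3,3]
    else: R,t=cv2.Rodrigues(c['rvec'])[0],c['tvec']
    return K,np.array([c['k1'],0,0,0,0]),R,t
def ray(C,uv):
    K,d,R,t=C
    x=cv2.undistortPoints(np.array([[uv]],float),K,d)[0,0]
    v=R.T@np.array([x[0],x[1],1]);return -R.T@t,v/np.linalg.norm(v)
def plane(C,uv,z):
    o,v=ray(C,uv);return o+v*(z-o[2])/v[2]
def tri(rays):
    A=sum(np.eye(3)-np.outer(v,v) for o,v in rays);b=sum((np.eye(3)-np.outer(v,v))@o for o,v in rays)
    return np.linalg.solve(A,b)
def proj(C,P):
    K,d,R,t=C;return cv2.projectPoints(np.atleast_2d(np.array(P,float)),cv2.Rodrigues(R)[0],t,K,d)[0][:,0]
E
python3 - <<'E'
from h import *
a=cv2.imread("pics/scene0.png");b=cv2.imread("pics/side0.png")
A=cv2.resize(a[150:315,150:350],(800,660)) [:600]
A=cv2.resize(a[150:300,150:350],(800,600),interpolation=cv2.INTER_CUBIC)
B=cv2.resize(a[225:315,245:345],(400,360),interpolation=cv2.INTER_CUBIC)
D=cv2.resize(b[190:280,200:300],(400,360),interpolation=cv2.INTER_CUBIC)
cv2.imwrite("pics/c1.png",A);cv2.imwrite("pics/c2.png",np.hstack([B,D]))
S=cam('scene');k=.64
for n,p in dict(dishL=(247,268),dishR=(308,266),discL=(374,352),discR=(493,350),pen1=(335,429),pen2=(410,426),reel=(383,272),cut=(345,388),baseA=(411,459),baseB=(466,487),baseC=(520,440),baseD=(465,415)).items():
    print(n,plane(S,(p[0]*k,p[1]*k),.012 if 'd' in n else 0.008).round(3))
print('cap',tri([ray(S,(450*k,390*k)),ray(cam('side'),(343*k,330*k))]))
E
```

```text
dishL [0.418 0.412 0.012]
dishR [0.523 0.326 0.012]
discL [0.457 0.018 0.012]
discR [ 0.628 -0.131  0.012]
pen1 [ 0.292 -0.076  0.008]
pen2 [ 0.39  -0.157  0.008]
reel [0.635 0.2   0.008]
cut [ 0.362 -0.014  0.008]
baseA [ 0.346 -0.207  0.008]
baseB [ 0.373 -0.304  0.008]
baseC [ 0.505 -0.302  0.008]
baseD [ 0.476 -0.203  0.008]
cap [ 0.39716003 -0.23601109  0.16067349]
```

View pics/c1.png

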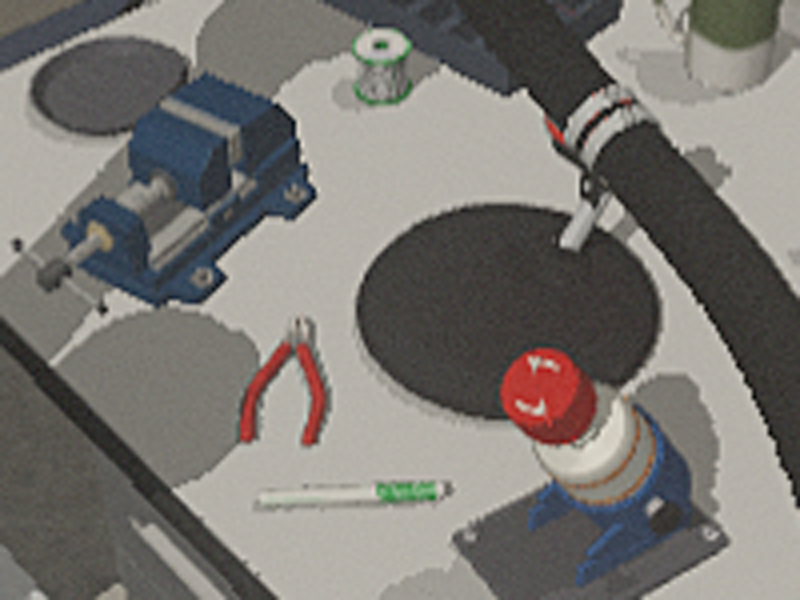

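View pics/c2.png

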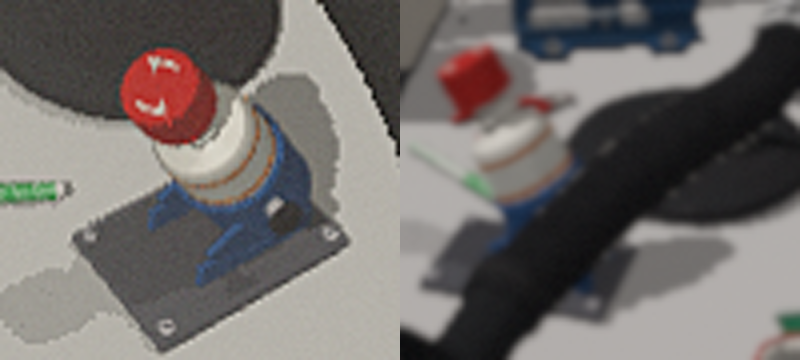

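c1 and c2 confirm it. The cap is on the bottle, with its top centred at c2 left (152,88). The rimmed dish at c1 (110,85) measures about 135 mm, so it's the one meant. The black disc at c1 (510,310) is about 227 mm and is the hose stand's foot. Next I'll fit the bottle's pose and locate the hose.

```bash
cat >> h.py <<'E'
def axis(az,l=30): 
    a=np.radians(az);l=np.radians(l);return np.array([np.cos(a)*np.sin(l),np.sin(a)*np.sin(l),np.cos(l)])
def cyl(c,u,r=.0245,h=.0165):
    e=np.cross(u,[0,1,0]);e/=np.linalg.norm(e);g=np.cross(u,e);th=np.linspace(0,2*np.pi,48)[:,None]
    ring=r*(np.cos(th)*e+np.sin(th)*g);return np.vstack([c+h*u+ring,c-h*u+ring])
def redmask(im,roi):
    b,g,r=[im[...,i].astype(int) for i in range(3)]
    m=((r>90)&(r>1.8*g)&(r>1.8*b)).astype(np.uint8);z=np.zeros_like(m);x0,y0,x1,y1=roi;z[y0:y1,x0:x1]=m[y0:y1,x0:x1]
    n,L,st,_=cv2.connectedComponentsWithStats(z);k=1+np.argmax(st[1:,4]);m=(L==k).astype(np.uint8)
    cs,_=cv2.findContours(m,cv2.RETR_EXTERNAL,cv2.CHAIN_APPROX_NONE)
    return cv2.convexHull(max(cs,key=len))[:,0].astype(float)
def support(pts):
    th=np.linspace(0,2*np.pi,36,endpoint=False);D=np.c_[np.cos(th),np.sin(th)]
    return (D@pts.T).max(1)
E
python3 - <<'E'
from h import *
from scipy.optimize import least_squares
a=cv2.imread("pics/scene0.png");b=cv2.imread("pics/side0.png")
S,D=cam('scene'),cam('side')
ha=redmask(a,(265,228,315,270));hb=redmask(b,(205,198,230,225))
print(ha.mean(0),hb.mean(0),len(ha),len(hb),np.ptp(ha,axis=0),np.ptp(hb,axis=0))
sa,sb=support(ha),support(hb)
def f(p):
    c=np.array(p[:3]);u=axis(p[3])
    return np.r_[support(proj(S,cyl(c,u)))-sa, .5*(support(proj(D,cyl(c,u)))-sb),(c[2]-.1673)/.003*3]
r=least_squares(f,[.40,-.24,.167,180]);print('cap',r.x,np.sqrt(np.mean(r.fun**2)))
co=np.array([(72,238),(163,352),(350,238),(165,178)])/4+[245,225]
def g(p):
    y=np.radians(p[2]);R=np.array([[np.cos(y),-np.sin(y)],[np.sin(y),np.cos(y)]])
    q=np.array([[-.075,.052],[-.075,-.052],[.075,-.052],[.075,.052]])@R.T+p[:2]
    return (proj(S,np.c_[q,np.full(4,.008)])-co)[:3].ravel()
r=least_squares(g,[.43,-.25,0],x_scale=[.1,.1,10]);print('base',r.x,r.fun.round(1))
print('dish',plane(S,(150+110.5/4,150+86/4),.014))
k=.64
for s,d in [((468,283),(467,303)),((590,530),(325,455)),((585,470),(340,420))]:
    R=[ray(S,np.array(s)*k),ray(D,np.array(d)*k)];P=tri(R);print('hose',P,[np.linalg.norm(np.cross(P-o,v)).round(3) for o,v in R])
for P in [(.65,.2,.15),]: pass
E
```

```text
[285.8125 247.625 ] [218.72727273 208.90909091] 16 11 [23. 23.] [16. 17.]
cap [ 3.92147788e-01 -2.36397751e-01  1.66364616e-01  1.98229006e+02] 0.5725547312125653
base [ 0.43083684 -0.24617897 -8.31578702] [-0.8 -0.3  0.5  0.   0.3  0.2]
dish [0.46698528 0.36353826 0.014     ]
hose [ 0.62619989 -0.0576072   0.14254356] [np.float64(0.007), np.float64(0.007)]
hose [ 0.41863357 -0.49146057  0.06632317] [np.float64(0.0), np.float64(0.0)]
hose [ 0.44476391 -0.45219308  0.12148231] [np.float64(0.011), np.float64(0.011)]
```

move_arm(moves=[[[-3.48,-3.26,-1,0,-1],[-3.48,-3.26,-1,0,-1],[-3.48,-3.26,-1,0,-1],[-3.48,-3.26,-1,0,-1],[-3.48,-3.26,-1,0,-1],[-3.48,-3.26,-1,0,-1],[-3.48,-3.26,-1,0,-1],[-3.48,-3.26,-1,0,-1],[-3.48,-3.26,-1,0,-1],[-3.48,-3.26,-1,0,-1]]])

```text
t: 1.1
eef_pos: [0.4505, 0.1982, 0.3314]
eef_rot: [-180.0, -0.0, 158.9]
contact_force: [0.0, 0.5, -0.3]
width: 0.0853
grip_force: 0.0
```

move_arm(moves=[[[-0.72,-4.36,0.3,0,-1],[-0.72,-4.36,0.3,0,-1],[-0.72,-4.36,0.3,0,-1],[-0.72,-4.36,0.3,0,-1],[-0.72,-4.36,0.3,0,-1],[-0.72,-4.36,0.3,0,-1],[-0.72,-4.36,0.3,0,-1],[-0.72,-4.36,0.3,0,-1],[-0.72,-4.36,0.3,0,-1],[-0.72,-4.36,0.3,0,-1]]])

```text
t: 2.1
eef_pos: [0.3594, -0.2341, 0.3009]
eef_rot: [180.0, 0.0, 158.9]
contact_force: [1.6, 0.4, 1.5]
width: 0.0852
grip_force: 0.0
```

move_arm(moves=[[[0,0,0,-6.5,-1],[0,0,0,-6.5,-1],[0,0,0,0,-1],[0,0,0,0,-1]]])

```text
t: 2.5
eef_pos: [0.3602, -0.2324, 0.301]
eef_rot: [180.0, -0.0, 171.7]
contact_force: [-0.2, 0.6, -0.2]
width: 0.0855
grip_force: 0.0
```

```bash
python3 - <<'E'
from h import *
from scipy.optimize import least_squares
s=sense();im=vision.snapshot('wrist');cv2.imwrite('pics/w1.png',im);W=cam('wrist',s)
print(s['joints'].round(1) if hasattr(s['joints'],'round') else s['joints'])
p=proj(W,[.392,-.236,.166])[0];print(p)
x0=[max(0,int(p[0]-110)),max(0,int(p[1]-110)),int(p[0]+110),int(p[1]+110)]
hw=redmask(im,x0);sw=support(hw);print(hw.mean(0),np.ptp(hw,axis=0))
a=cv2.imread("pics/scene0.png");S=cam('scene');sa=support(redmask(a,(265,228,315,270)))
def f(p):
    c=np.array(p[:3]);u=axis(p[3])
    return np.r_[.5*(support(proj(W,cyl(c,u)))-sw),.5*(support(proj(S,cyl(c,u)))-sa),(c[2]-.1673)/.002]
for az in (165,172,180,190):
    r=least_squares(f,[.39,-.236,.167,az],x_scale=[.01,.01,.01,5]);print(r.x.round(4),r.cost)
B=im.copy()
for q in proj(W,cyl(r.x[:3],axis(r.x[3]))): cv2.circle(B,tuple(int(v) for v in q),1,(255,255,0),-1)
cv2.imwrite('pics/w1o.png',cv2.resize(B,(800,600)))
E
```

```text
[ -36.2  -14.6  114.5    0.    80.2 -117.9]
[254.16790079 210.25910753]
[252.85714286 211.35714286] [50. 50.]
[ 3.924000e-01 -2.369000e-01  1.658000e-01  1.750523e+02] 7.166740627836108
[ 3.924000e-01 -2.369000e-01  1.658000e-01  1.750523e+02] 7.166740852655556
[ 3.924000e-01 -2.369000e-01  1.658000e-01  1.750524e+02] 7.166740489991196
[ 3.924000e-01 -2.369000e-01  1.658000e-01  1.750523e+02] 7.166740621773737
```

View pics/w1o.png

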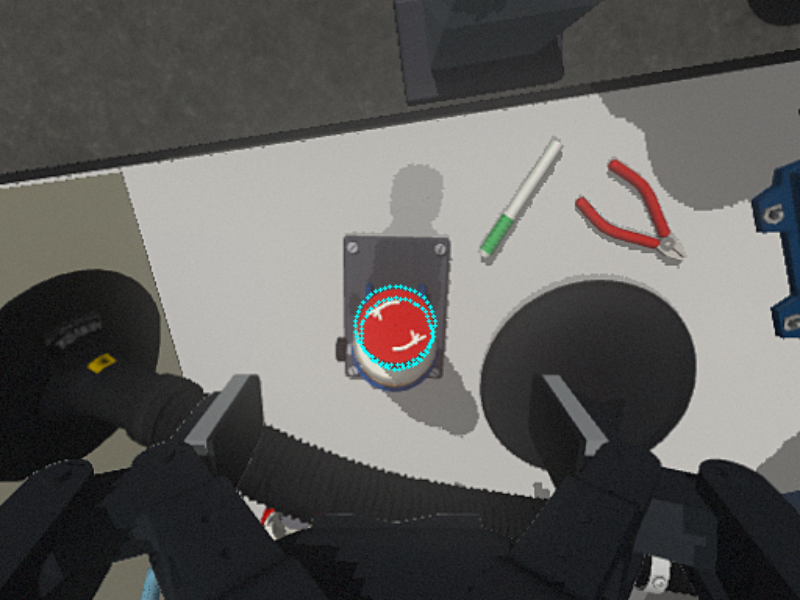

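Wrist view: the cap is at (396,328), with its arrows visible. The base plate lines up with the picture's vertical, so the lean azimuth is about 172°. The tool can't be tilted, so I'll ratchet the cap with the pads across the horizontal diameter.

move_arm(moves=[[[-3.25,0,0,0,-1],[0,0,3,8.3,-1],[0,0,3,8.3,-1],[0,0,3,8.4,-1],[0,0,3.3,0,-1],[0,0,3,0,-1],[0,0,0,0,-1]]])

```text
t: 3.25
eef_pos: [0.3895, -0.2344, 0.1438]
eef_rot: [180.0, -0.5, 146.9]
contact_force: [-1.1, 0.4, -0.6]
width: 0.0856
grip_force: 0.0
```

move_arm(moves=[[[0,0,0,0,1],[0,0,0,0,1],[0,0,0,0,1],[0,0,0,0,1],[0,0,0,0,1],[0,0,0,0,1]]], grip_force=60)

```text
t: 3.85
eef_pos: [0.3942, -0.2386, 0.1503]
eef_rot: [-180.0, 0.3, 146.9]
contact_force: [0.4, -3.0, 6.1]
width: 0.0506
grip_force: 61.0
```

move_arm(moves=[[[-0.2,0.1,0.35,0,1],[-0.2,0.1,0.35,0,1],[0,0,0,0,1]]])

```text
t: 4.15
eef_pos: [0.3967, -0.2396, 0.1467]
eef_rot: [-179.8, 0.0, 146.9]
contact_force: [-17.4, 0.7, 32.2]
width: 0.049
grip_force: 55.6
```

move_arm(moves=[[[0,0,0,-8,1],[0,0,0,-8,1],[0,0,0,-8,1]]])

```text
t: 4.45
eef_pos: [0.3982, -0.2385, 0.1456]
eef_rot: [-179.9, 0.2, 171.2]
contact_force: [-7.3, 4.5, 23.9]
width: 0.0481
grip_force: 59.2
```

move_arm(moves=[[[0,0,0,-8,1],[0,0,0,-8,1],[0,0,0,-8,1],[0,0,0,0,1]]])

```text
t: 4.85
eef_pos: [0.3979, -0.2382, 0.1465]
eef_rot: [-179.9, 0.1, -165.0]
contact_force: [-11.0, 6.1, 28.9]
width: 0.0481
grip_force: 60.8
```

```bash
python3 - <<'E'
from h import *
s=sense();im=vision.snapshot('wrist');cv2.imwrite('pics/w2.png',im);W=cam('wrist',s)
c=np.array([.3924,-.2369,.166]);c1=proj(W,c)[0];print(c1,s['torque'],s['joints'])
x,y=int(c1[0]),int(c1[1])
cv2.imwrite('pics/w2b.png',cv2.resize(im[y-75:y+75,x-100:x+100],(800,600),interpolation=cv2.INTER_CUBIC))
E
```

```text
[258.77320084 253.24331494] [ 0.64665908  1.71992702 -0.12076996] [-3.39909445e+01 -4.06259711e+00  1.22208647e+02  4.01501959e-03
  6.17256286e+01 -1.39009419e+02]
```

View pics/w2b.png

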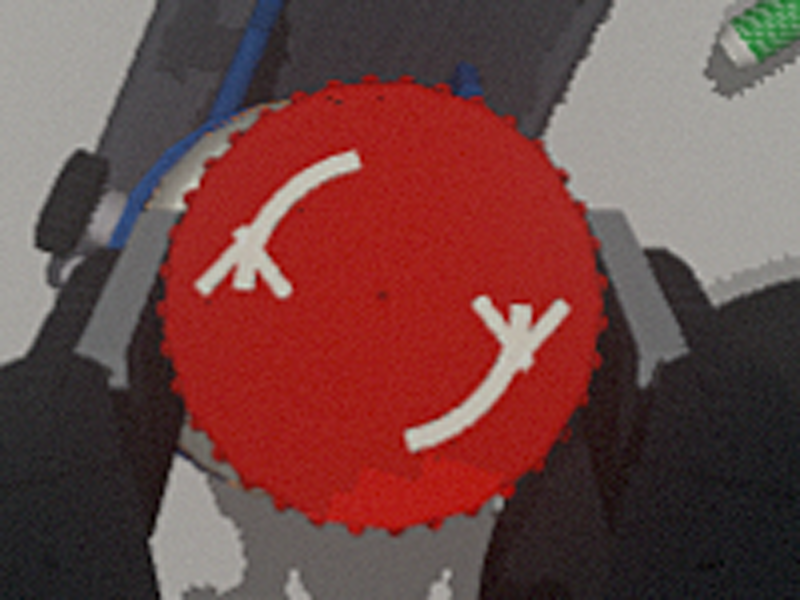

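The pads hold the cap well, and the arrowheads at (240,260) and (520,340) show it has turned about 40° anticlockwise. I'll keep ratcheting.

move_arm(moves=[[[0,0,0,0,-0.7],[0,0,0,0,-0.7],[0,0,0,8,-0.7],[0,0,0,8,-0.7],[0,0,0,8,-0.7],[0,0,0,8,-0.7],[0,0,0,8,-0.7],[0,0,0,8,-0.7],[0.4,-0.2,-0.7,0,-0.7],[0,0,0,0,-0.7]]])

```text
t: 5.9
eef_pos: [0.3924, -0.2371, 0.1487]
eef_rot: [180.0, 0.0, 147.0]
contact_force: [0.9, -0.5, -1.0]
width: 0.0724
grip_force: 0.0
```

move_arm(moves=[[[0,0,0,0,1],[0,0,0,0,1],[0,0,0,0,1],[0,0,0,0,1],[-0.2,0.1,0.35,0,1],[-0.2,0.1,0.35,0,1],[0,0,0,0,1]]])

```text
t: 6.6
eef_pos: [0.3956, -0.2379, 0.1437]
eef_rot: [-179.9, -0.2, 146.9]
contact_force: [-14.0, 3.0, 21.9]
width: 0.0488
grip_force: 63.4
```

move_arm(moves=[[[0,0,0,-8,1],[0,0,0,-8,1],[0,0,0,-8,1],[0,0,0,-8,1],[0,0,0,-8,1],[0,0,0,-8,1],[0,0,0,0,1]]])

```text
t: 7.3
eef_pos: [0.3949, -0.2385, 0.1432]
eef_rot: [-180.0, -0.3, -164.9]
contact_force: [-14.8, 1.1, 19.1]
width: 0.0488
grip_force: 63.2
```

```bash
python3 - <<'E'
from h import *
s=sense();print(s['torque'],s['joints'],s['contact_force'])
im=vision.snapshot('wrist');cv2.imwrite('pics/w3.png',im)
a=cv2.imread('pics/w2.png')
def ang(I,n):
    m=(I.min(2)>150).astype(np.uint8);M=np.zeros_like(m);M[185:325,190:330]=1;
    g=I[...,1].astype(int);r=I[...,2].astype(int)
    red=((r>100)&(r>1.8*g)).astype(np.uint8)
    h=cv2.convexHull(np.argwhere(red*M)[:,::-1].astype(np.int32));f=np.zeros_like(m);cv2.fillConvexPoly(f,h,1)
    f=cv2.erode(f,np.ones((7,7)))
    k,L,st,c=cv2.connectedComponentsWithStats(m*f);ctr=h[:,0].mean(0)
    for i in range(1,k):
        if st[i,4]>20: d=c[i]-ctr;print(n,st[i,4],c[i].round(1),np.degrees(np.arctan2(-d[1],d[0])).round(1))
ang(a,'w2');ang(im,'w3')
E
```

```text
[-0.11919385  2.17743626 -0.1415506 ] [ -34.05840346   -3.90855359  122.44038251   -0.24385757   61.65094692
 -139.03158087] [-14.82264082   1.13493209  19.12274373]
w2 289 [225.6 234.9] 142.3
w2 310 [281.2 269.2] -25.7
w3 295 [285.8 264.1] 0.8
w3 288 [221.2 282. ] -152.9
```

The second stroke turned the shell another 47°. One more stroke should reach the stop.

move_arm(moves=[[[0,0,0,0,-0.7],[0,0,0,0,-0.7],[0,0,0,8,-0.7],[0,0,0,8,-0.7],[0,0,0,8,-0.7],[0,0,0,8,-0.7],[0,0,0,8,-0.7],[0,0,0,8,-0.7],[0.4,-0.2,-0.7,0,-0.7],[0,0,0,0,-0.7]]])

```text
t: 8.35
eef_pos: [0.3927, -0.2372, 0.1488]
eef_rot: [180.0, 0.0, 147.1]
contact_force: [0.5, -0.8, -0.5]
width: 0.0727
grip_force: 0.0
```

move_arm(moves=[[[0,0,0,0,1],[0,0,0,0,1],[0,0,0,0,1],[0,0,0,0,1],[-0.2,0.1,0.35,0,1],[-0.2,0.1,0.35,0,1],[0,0,0,0,1]]])

```text
t: 9.05
eef_pos: [0.3953, -0.2381, 0.144]
eef_rot: [-179.8, -0.2, 146.9]
contact_force: [-16.2, 2.0, 25.5]
width: 0.0511
grip_force: 64.1
```

move_arm(moves=[[[0,0,0,-8,1],[0,0,0,-8,1],[0,0,0,-8,1],[0,0,0,-8,1],[0,0,0,-8,1],[0,0,0,-8,1],[0,0,0,0,1]]])

```text
t: 9.75
eef_pos: [0.3971, -0.238, 0.1431]
eef_rot: [-180.0, -0.0, -164.9]
contact_force: [-7.1, 1.0, 16.8]
width: 0.0484
grip_force: 61.0
```

```bash
python3 - <<'E'
from h import *
s=sense();print(s['torque'],s['joints'],s['contact_force'])
im=vision.snapshot('wrist');cv2.imwrite('pics/w4.png',im)
y,x=185,190
cv2.imwrite('pics/w4b.png',cv2.resize(im[170:320,155:355],(800,600),interpolation=cv2.INTER_CUBIC))
E
```

```text
[0.39340043 1.18935368 0.03554258] [-3.39992571e+01 -3.85485180e+00  1.22409965e+02 -3.16162702e-02
  6.14330653e+01 -1.39037095e+02] [-7.11079626  1.01749141 16.842485  ]
```

View pics/w4b.png

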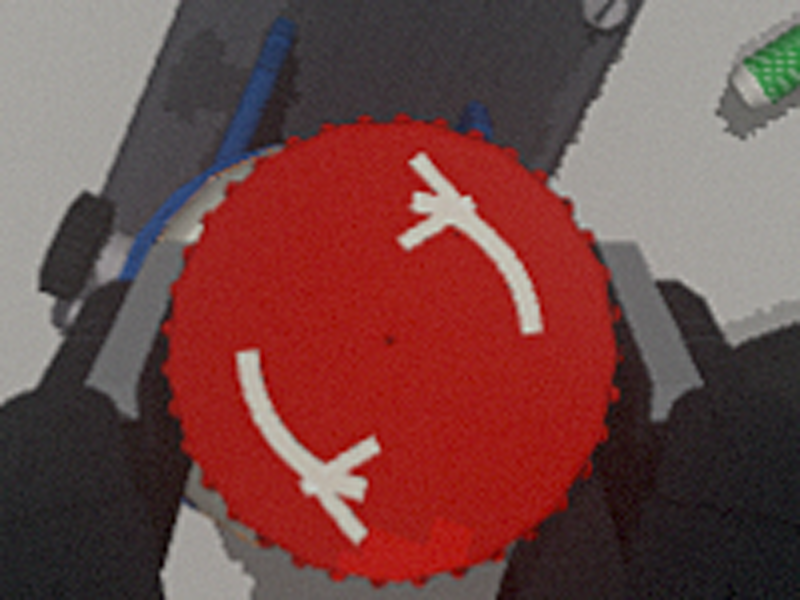

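The arrows turned only about 33° for a 48° stroke, so the cap has hit its stop. I'll centre the yaw, regrip higher and pull along the axis.

move_arm(moves=[[[0,0,0,0,-0.7],[0,0,0,0,-0.7],[0,0,0,8,-0.7],[0,0,0,8,-0.7],[0,0,0,8,-0.7],[0.5,0,-1.4,0,-0.7],[0,0,0,0,-0.7]]])

```text
t: 10.5
eef_pos: [0.3926, -0.2373, 0.1568]
eef_rot: [-180.0, 0.1, 171.1]
contact_force: [1.8, -0.3, 0.3]
width: 0.073
grip_force: 0.0
```

move_arm(moves=[[[0,0,0,0,1],[0,0,0,0,1],[0,0,0,0,1],[0,0,0,0,1],[0,0,0,0,1],[0.2,0,-0.35,0,1],[0.2,0,-0.35,0,1],[0,0,0,0,1]]])

```text
t: 11.3
eef_pos: [0.3873, -0.2357, 0.1621]
eef_rot: [180.0, -0.1, 170.9]
contact_force: [-0.3, -0.4, -1.1]
width: 0.0478
grip_force: 61.5
```

No resistance, so the cap is free. I'll draw it off along the axis.

move_arm(moves=[[[0.5,0,-0.87,0,1],[0.5,0,-0.87,0,1],[0.5,0,-0.87,0,1],[0.5,0,-0.87,0,1],[0.5,0,-0.87,0,1],[0.5,0,-0.87,0,1],[0.5,0,-0.87,0,1],[0,0,-3,0,1],[0,0,-3,0,1],[0,0,0,0,1]]])

```text
t: 12.3
eef_pos: [0.3555, -0.2323, 0.2885]
eef_rot: [-179.8, 0.4, 170.9]
contact_force: [0.5, 0.0, 0.1]
width: 0.0482
grip_force: 61.6
```

```bash
python3 - <<'E'
from h import *
s=sense();print(s['joints'],s['contact_force'])
im=vision.snapshot('wrist');a=vision.snapshot('scene')
p=proj(cam('scene'),[s['eef_pos']])[0].astype(int);x,y=p
A=cv2.resize(a[max(0,y-60):y+90,x-90:x+110][:150],(400,300),interpolation=cv2.INTER_CUBIC)
cv2.imwrite('pics/w5.png',np.hstack([cv2.resize(im,(400,300)),A]))
E
```

```text
[-3.65229139e+01 -1.52471546e+01  1.16261938e+02 -1.96587442e-03
  7.84794981e+01 -1.17384831e+02] [0.51997488 0.0423883  0.05206223]
```

View pics/w5.png

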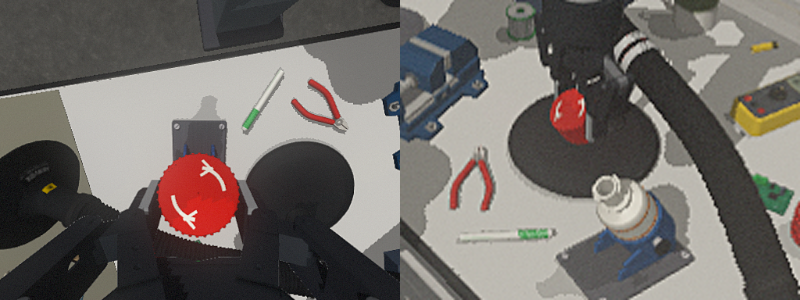

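The cap is off and held in the pads, and the open neck shows at (607,190). Before going to the dish, I'll check the vise and the hose/pipe.

```bash
python3 - <<'E'
from h import *
S,D=cam('scene'),cam('side');k=.64
P=tri([ray(S,np.array((300,92))*k),ray(D,np.array((520,172))*k)]);print('hose top',P)
P=tri([ray(S,np.array((400,190))*k),ray(D,np.array((495,235))*k)]);print('hose mid',P)
for n,p in dict(pipebase=(296,235)).items(): print(n,plane(S,np.array(p)*k,0.0))
for n,p in dict(v1=(315,195),v2=(205,302),v3=(150,295)).items(): print(n,plane(S,np.array(p)/4+150,0.0))
for z in (.05,.08,.1):
  print(z,[plane(S,np.array(p)/4+150,z).round(3)[:2] for p in ((205,75),(135,125),(300,125),(230,185))])
P=tri([ray(S,np.array((316,268))*k),ray(D,np.array((407,275))*k)]);print('vise top',P)
E
```

```text
hose top [0.75993264 0.65134655 0.25864954]
hose mid [0.68237473 0.19181982 0.21013942]
pipebase [0.58233064 0.46162865 0.        ]
v1 [ 5.17336233e-01  1.44171617e-01 -1.11022302e-16]
v2 [3.78638974e-01 1.04289808e-01 1.11022302e-16]
v3 [3.52117265e-01 1.38552119e-01 1.11022302e-16]
0.05 [array([0.511, 0.279]), array([0.43 , 0.263]), array([0.528, 0.173]), array([0.442, 0.151])]
0.08 [array([0.49 , 0.245]), array([0.411, 0.229]), array([0.506, 0.142]), array([0.423, 0.121])]
0.1 [array([0.475, 0.222]), array([0.399, 0.206]), array([0.491, 0.122]), array([0.41 , 0.101])]
vise top [0.4699648  0.21043659 0.09338818]
```

move_arm(moves=[[[-0.6,2.5,-0.3,0,1],[-0.6,4.5,-0.3,0,1],[-0.6,4.5,-0.3,0,1],[-0.6,4.5,-0.3,0,1],[-0.6,4.5,-0.3,0,1],[-0.6,4.5,-0.3,0,1],[-0.6,4.5,0,0,1],[-0.6,4.5,0,0,1],[-0.6,4.5,0,0,1],[-0.6,4.5,0,0,1]]])

```text
t: 13.4
eef_pos: [0.4802, 0.186, 0.2993]
eef_rot: [-179.9, -0.1, 170.9]
contact_force: [1.1, -1.2, -0.6]
width: 0.0481
grip_force: 61.7
```

move_arm(moves=[[[-0.6,4.5,0,0,1],[-0.6,4.5,0,0,1],[-0.6,4.5,0,0,1],[-0.2,4,0,0,1],[0,1.2,0,0,1],[0,0,0,0,1],[0,0,0,0,1]]])

```text
t: 14.1
eef_pos: [0.5298, 0.3646, 0.2998]
eef_rot: [-179.9, -0.1, 170.9]
contact_force: [-0.3, -0.8, 0.1]
width: 0.0478
grip_force: 61.8
```

```bash
python3 - <<'E'
from h import *
s=sense();W=cam('wrist',s);print(s['joints'],s['contact_force'],s['eef_pos'])
im=vision.snapshot('wrist');cv2.imwrite('pics/w6.png',im);cv2.imwrite('pics/w6b.png',cv2.resize(im,(800,600)))
print(proj(W,[.467,.3635,.002])*800/512)
E
```

```text
[ 3.23422111e+01  9.90030104e+00  9.10203392e+01 -4.33524301e-02
  7.92532314e+01 -4.85295071e+01] [-0.33697953 -0.76640948  0.07575179] [0.5297772  0.36462391 0.29983644]
[[384.63385128 173.11072017]]
```

View pics/w6b.png

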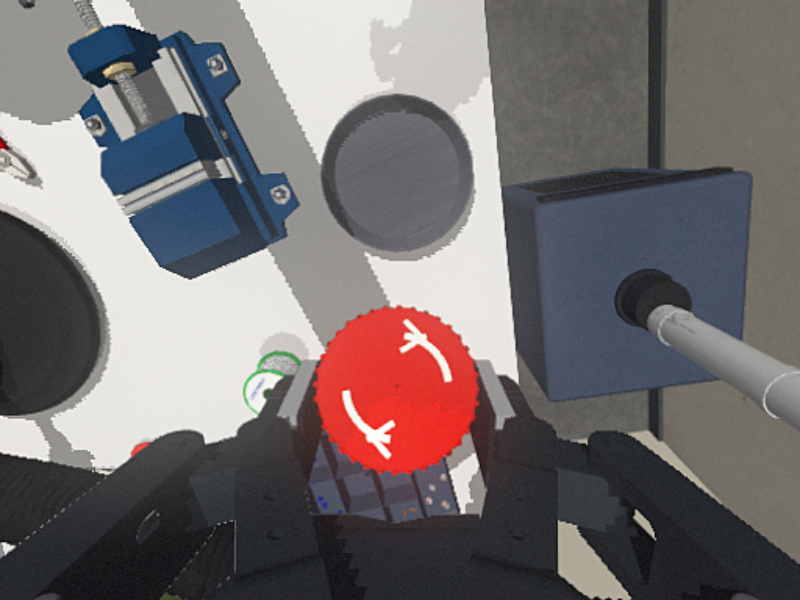

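The wrist view shows the dish centred near (398,173), with clear space round it. The vise is on the left and the pipe box on the right.

```bash
python3 - <<'E'
from h import *
s={'eef_pos':[.5298,.3646,.2998],'eef_rot':[-179.9,-.1,170.9]};W=cam('wrist',s);k=.64
c=plane(W,(397*k,173*k),.014);f=plane(W,(402*k,173*k),.002);print(c,f)
for p in ((473,173),(321,173)): print(plane(W,np.array(p)*k,.014))
for z in (0,.1):print('box',plane(W,np.array((512,190))*k,z),plane(W,np.array((548,210))*k,z))
R=Ro.from_euler('xyz',s['eef_rot'],degrees=True).as_matrix();t=(c+f)/2;t[2]=.03
print('delta tool cm',R.T@(t-s['eef_pos'])*100)
E
```

```text
[0.46849259 0.37517724 0.014     ] [0.46954409 0.37976439 0.002     ]
[0.47947434 0.44345981 0.014     ]
[0.45758763 0.30683453 0.014     ]
box [0.50157591 0.480454   0.        ] [0.52579348 0.51292618 0.        ]
box [0.49159728 0.45696329 0.1       ] [0.51034729 0.48210429 0.1       ]
delta tool cm [ 6.15812899  0.35667855 26.99020765]
```

move_arm(moves=[[[3,0.2,0,0,1],[3,0.1,1,0,1],[0.1,0,4,0,1],[0,0,4,0,1],[0,0,4,0,1],[0,0,4,0,1],[0,0,4,0,1],[0,0,3,0,1],[0,0,1.5,0,1],[0,0,0.5,0,1]]])

```text
t: 15.15
eef_pos: [0.4698, 0.3764, 0.0397]
eef_rot: [-179.9, -0.1, 170.8]
contact_force: [0.5, 0.5, -1.3]
width: 0.0479
grip_force: 61.8
```

move_arm(moves=[[[0,0,0,0,1],[0,0,0,0,1],[0,0,0.3,0,1],[0,0,0.3,0,1],[0,0,0.3,0,1],[0,0,0.3,0,1],[0,0,0.3,0,1],[0,0,0,0,1]]], grip_force=20)

```text
t: 15.95
eef_pos: [0.4702, 0.3781, 0.0254]
eef_rot: [-179.9, -0.1, 170.9]
contact_force: [0.0, 0.2, -1.1]
width: 0.0478
grip_force: 61.8
```

move_arm(moves=[[[0,0,0.2,0,1],[0,0,0.2,0,1],[0,0,0.2,0,1],[0,0,0.2,0,1],[0,0,0,0,1]]], grip_force=20)

```text
t: 16.45
eef_pos: [0.4705, 0.3782, 0.0178]
eef_rot: [-180.0, -0.0, 170.9]
contact_force: [0.5, -0.0, -1.3]
width: 0.0478
grip_force: 61.8
```

move_arm(moves=[[[0,0,0.1,0,1],[0,0,0.1,0,1],[0,0,0.1,0,1],[0,0,0,0,1]]], grip_force=20)

```text
t: 16.85
eef_pos: [0.471, 0.3786, 0.0159]
eef_rot: [180.0, 0.0, 170.9]
contact_force: [-0.8, -2.0, 4.9]
width: 0.0476
grip_force: 62.3
```

move_arm(moves=[[[0,0,0,0,0],[0,0,0,0,0],[0,0,0,0,-0.05]]], grip_force=20)

```text
t: 17.15
eef_pos: [0.471, 0.3786, 0.0158]
eef_rot: [180.0, 0.0, 170.9]
contact_force: [-1.4, -1.3, 4.3]
width: 0.0481
grip_force: 62.4
```

move_arm(moves=[[[0,0,0.1,0,-0.1],[0,0,0.1,0,-0.1],[0,0,0.1,0,-0.1],[0,0,0,0,-0.1]]], grip_force=20)

```text
t: 17.55
eef_pos: [0.4714, 0.3786, 0.0152]
eef_rot: [180.0, 0.0, 170.9]
contact_force: [-5.1, -4.9, 20.4]
width: 0.0476
grip_force: 64.1
```

move_arm(moves=[[[0,0,-0.15,0,-0.12],[0,0,0,0,-0.12],[0,0,0,0,-0.12]]])

```text
t: 17.85
eef_pos: [0.4713, 0.3786, 0.0154]
eef_rot: [180.0, 0.0, 170.9]
contact_force: [-2.1, -2.0, 11.7]
width: 0.0486
grip_force: 53.8
```

move_arm(moves=[[[0,0,0,0,-0.13],[0,0,0,0,-0.13]]])

```text
t: 18.05
eef_pos: [0.4716, 0.3789, 0.0153]
eef_rot: [179.9, 0.1, 170.9]
contact_force: [-1.8, -2.4, 9.4]
width: 0.0486
grip_force: 37.5
```

move_arm(moves=[[[0,0,0,0,-0.135],[0,0,0.1,0,-0.135],[0,0,0.1,0,-0.135]]])

```text
t: 18.35
eef_pos: [0.4731, 0.3802, 0.0144]
eef_rot: [179.8, 0.2, 170.9]
contact_force: [0.4, -1.3, 15.2]
width: 0.0485
grip_force: 24.2
```

move_arm(moves=[[[0,0,0.1,0,-0.138],[0,0,0.1,0,-0.138],[0,0,0.1,0,-0.138]]])

```text
t: 18.65
eef_pos: [0.4744, 0.3805, 0.0122]
eef_rot: [179.7, 0.4, 170.9]
contact_force: [1.4, -0.2, 13.3]
width: 0.0485
grip_force: 19.5
```

move_arm(moves=[[[0,0,0.1,0,-0.138],[0,0,0.1,0,-0.138],[0,0,0.1,0,-0.138],[0,0,0,0,-0.138]]])

```text
t: 19.05
eef_pos: [0.4754, 0.3809, 0.0099]
eef_rot: [179.6, 0.4, 170.9]
contact_force: [3.4, -1.4, 15.4]
width: 0.0485
grip_force: 20.7
```

```bash
python3 - <<'E'
from h import *
s=sense();im=vision.snapshot('wrist');a=vision.snapshot('scene')
x,y=177,165
A=cv2.resize(a[y-38:y+37,x-50:x+50],(400,300),interpolation=cv2.INTER_CUBIC)
cv2.imwrite('pics/w7.png',np.hstack([cv2.resize(im[150:342,128:384],(400,300),interpolation=cv2.INTER_CUBIC),A]))
E
```

```text
(no output)
```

View pics/w7.png

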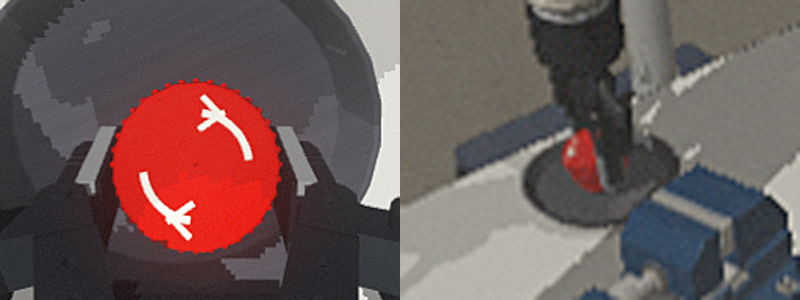

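All views are used, so I'll measure numerically from here. w7 shows the cap still tilted in the pads, low in the dish. I'll fit its tilt and the dish's position.

```bash
cat > fit.py <<'E'
from h import *
from scipy.optimize import least_squares
def run(tag):
    s=sense();im=vision.snapshot('wrist');cv2.imwrite(f'pics/{tag}.png',im);W=cam('wrist',s)
    h=redmask(im,(150,120,360,384));sw=support(h)
    az=s['eef_rot'][2]
    def f(p): return np.r_[support(proj(W,cyl(p[:3],axis(az,p[3]))))-sw]
    for fixed in (None,):
        r=least_squares(f,[*s['eef_pos'][:2],.025,20],x_scale=[.01,.01,.01,10]);print('cap',r.x.round(4),'rms',np.sqrt(np.mean(r.fun**2)).round(2))
    # dish rim: boundary of dark vs white in columns/rays from dish
    g=im.max(2);pts=[]
    o=proj(W,[.469,.376,.014])[0]
    for a in np.radians(np.arange(20,161,4)):
        d=np.array([np.cos(a),-np.sin(a)])
        for q in range(60,260):
            u,v=(o+q*d).round().astype(int)
            if not(1<u<510 and 1<v<382): break
            if g[v,u]>165 and g[min(383,int(v-3*np.sin(a))),int(np.clip(u+3*np.cos(a),0,511))]>165:
                pts.append(plane(W,(u,v),.013)[:2]);break
    pts=np.array(pts);print(len(pts))
    if len(pts)>5:
        r=least_squares(lambda p:np.hypot(*(pts-p).T)-.07,[.469,.376],loss='soft_l1',f_scale=.002);print('dish',r.x.round(4),np.abs(r.fun).max().round(4),np.median(np.abs(r.fun)).round(4))
    print(s['t'],s['width'],s['contact_force'])
E
python3 -c "
from fit import *
run('w8')"
```

```text
cap [4.74000e-01 3.80900e-01 2.19000e-02 2.63315e+01] rms 0.27
34
dish [0.4712 0.3741] 0.0006 0.0001
19.15 0.04851778216902804 [ 3.14842684 -1.16967943 15.25876295]
```

move_arm(moves=[[[0,0,0,0,-0.142],[0,0,0,0,-0.145]]])

```text
t: 19.4
eef_pos: [0.4748, 0.3807, 0.0088]
eef_rot: [179.6, 0.4, 170.9]
contact_force: [2.8, 0.5, 6.8]
width: 0.0491
grip_force: 5.9
```

```bash
python3 -c "
from fit import *
run('w9')"
```

```text
cap [4.73200e-01 3.80800e-01 2.17000e-02 2.33991e+01] rms 0.3
34
dish [0.4712 0.374 ] 0.0005 0.0002
19.4 0.04909665515958758 [2.81499754 0.54030533 6.79541498]
```

move_arm(moves=[[[0,0,0,0,-0.147],[0,0,0.1,0,-0.147],[0,0,0.1,0,-0.147],[0,0,0,0,-0.147]]])

```text
t: 19.85
eef_pos: [0.4699, 0.3779, 0.0027]
eef_rot: [-179.9, -0.1, 170.9]
contact_force: [0.7, 0.3, 0.3]
width: 0.0492
grip_force: 1.3
```

```bash
python3 -c "
from fit import *
run('w10')"
```

```text
cap [ 0.4693  0.378   0.0189 11.9742] rms 0.43
34
dish [0.4712 0.3741] 0.0006 0.0002
19.85 0.049174101496313766 [0.68652233 0.3145861  0.34139468]
```

move_arm(moves=[[[0,0,0,0,-0.16],[0,0,0,0,-0.18],[0,0,0,0,-0.25],[0,0,0,0,-0.35],[0,0,0,0,-0.35]]])

```text
t: 20.4
eef_pos: [0.4707, 0.3784, 0.0037]
eef_rot: [-180.0, -0.0, 170.9]
contact_force: [-0.1, 0.0, -0.2]
width: 0.0578
grip_force: 0.0
```

```bash
python3 -c "
from fit import *
run('w11')"
```

```text
cap [0.4709 0.3777 0.0149 4.5171] rms 0.49
34
dish [0.4712 0.3741] 0.0005 0.0001
20.4 0.05777812969765515 [-0.10372539  0.03152219 -0.17750296]
```

move_arm(moves=[[[0,0,-0.5,0,-0.35],[0,0,-1,0,-0.35],[0,0,-2,0,-0.35],[0,0,-3,0,-0.35],[0,0,-4,0,-0.5],[0,0,-4,0,-0.5],[3,0,-3,0,-0.5],[3,0,0,0,-0.5],[0,0,0,0,-0.5],[0,0,0,0,-0.5]]])

```text
t: 21.45
eef_pos: [0.4113, 0.3881, 0.1797]
eef_rot: [179.9, 0.1, 170.9]
contact_force: [0.6, -0.1, 0.6]
width: 0.064
grip_force: 0.0
```

```bash
python3 -c "
from fit import *
run('w12')
im=vision.snapshot('scene');S=cam('scene');h=redmask(im,(140,140,215,200));sw=support(h)
r=least_squares(lambda p:support(proj(S,cyl(p[:3],axis(171,p[3]))))-sw,[.471,.378,.0185,0],x_scale=[.01,.01,.01,10]);print('scene',r.x,r.cost)
for t in (0,90,180):
  c=np.array([.4709,.3777,.0185]);u=axis(171,0) if t==0 else axis(t,90);print(t,np.abs(support(proj(S,cyl(c,u)))-sw).mean())
"
```

```text
cap [4.73000e-01 3.77300e-01 1.51000e-02 3.97591e+01] rms 0.62
36
dish [0.4696 0.3751] 0.0014 0.0004
21.45 0.06404295302663053 [ 0.58523945 -0.0809924   0.59241588]
scene [ 0.50872752  0.45512568 -0.04442364 -4.64423163] 0.7159920763361057
0 0.6376685122107436
90 0.860721363481277
180 0.6853795725449021
```

```bash
python3 -c "
from fit import *
s=sense();W=cam('wrist',s);im=cv2.imread('pics/w12.png');h=redmask(im,(150,60,400,384));sw=support(h);print(h.min(0),h.max(0))
S=cam('scene');ims=vision.snapshot('scene');ss=support(redmask(ims,(140,140,215,200)))
for tl in (-15,-8,0,8,15,30):
    t=abs(np.radians(tl));z=.002+.0165*np.cos(t)+.0245*np.sin(t)
    f=lambda p:np.r_[support(proj(W,cyl(np.r_[p,z],axis(171,tl))))-sw,support(proj(S,cyl(np.r_[p,z],axis(171,tl))))-ss]
    r=least_squares(f,[.471,.378]);print(tl,r.x.round(4),np.sqrt(np.mean(r.fun**2)).round(2))
"
```

```text
[230. 201.] [274. 249.]
-15 [0.4676 0.3774] 1.77
-8 [0.4683 0.3774] 1.4
0 [0.4693 0.3774] 0.91
8 [0.4677 0.3775] 0.79
15 [0.4665 0.3776] 0.97
30 [0.4673 0.3774] 1.43
```

```bash
python3 -c "
from workcell import ticket
print(ticket.hand_in())"
```

```text
the job is handed in; nothing more can be done
None
```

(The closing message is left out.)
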